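# Meter a few lens caps from a tipping tray

## Robot

A 6-joint arm with a two-finger parallel gripper is mounted at the origin on the work surface; the furniture and walls round the work are solid. World frame = base frame: x ahead of the robot, y to its left, z up, the work surface at z = 0. Lengths are in m, angles in rad, forces in N, time in s.
With the tool pointing down it reaches from about 0.25 to 0.85 m from the base axis. Payload 12.5 kg.
Tool frame: the origin (TCP) lies between the finger pads; the fingertips stand 19 mm ahead of it and the grasp point (between the pads) is the TCP; x points along the fingers, z is the direction in which the jaws open and shut, and the axes are right-handed (so a half turn about x gives the same grasp; the last joint's range is limited). The gripper opens to 93 mm and grips with 3 to 60 N. Pads are 15 mm wide; open, the fingers measure 128 mm over their backs; the gripper's body (75 mm by 188 mm) begins 65 mm behind the grasp point.
Start: joints at [1.026, 0.351, 1.652, -0, 1.139, -0.085], TCP at [0.244, 0.493, 0.238] pointing down, gripper open.
Joint ranges: [-2.75, 2.75], [-0.79, 2.1], [0.01, 2.65], [-1.57, 4.71], [0.07, 3.14], [-2.87, 2.87]. Speed limits (rad/s): [2.22, 2.22, 2.79, 3.14, 3.14, 3.14].

## Interface

Orientations are given as a unit quaternion [w, x, y, z].
In Python, from station import manip, camera gives the robot as it stands.
- The arm moves only by the shell command python3 -m creep 'ROWS' [FORCE]. ROWS is a JSON object of lists of equal length, an entry for each row: "translation": the shift along the tool's x, y, z in mm, a list of three; "turn": the turn, a rotation vector about the tool's x, y, z in degrees, a list of three; "hand": the opening in per cent of the stroke, from 0 (shut) to 100 (fully open). In form: {"translation": [[dx, dy, dz], ...], "turn": [[rx, ry, rz], ...], "hand": [hand, ...]}. A call has 1 to 8 rows; each row is the pose to reach, as a shift and turn from the pose measured when the call began, along the tool's axes at that moment; what a row does not reach only later rows make up. A row lasts 1/12 s, in which the tool goes at most 41.7 mm and 7.16 degrees, less where a joint would pass 70% of its speed; a pose out of reach is approached as far as the arm can. A call with a gripper value outside its range is refused whole. The fingers move at their own pace and stop on an object; FORCE is the grip in N (left out, the last holds). Time passes only in rows, so rows that repeat a pose let the fingers close. It gives the time, the measured TCP pose, the force and the opening at its end, in the units of the state.
- manip.observe(): the state, without advancing time (a new reading comes with each control period).
- camera(name): name is "scene" or "top" or "wrist"; returns a dict with "color" (420x560x3 uint8, blue, green, red), "depth" (420x560 float32, m along the optical axis (not along the pixel's ray), 0 where there is no reading), "camera_matrix" (3x3 intrinsics, pixels), "view" (4x4, takes a point from world to camera coordinates). Camera axes: x right, y up, looking along -z (the intrinsics and any distortion apply to the point x, -y, -z); pixel columns grow to the right and rows downward; lengths in m; the calibration is good to about 2 mm. A picture is of the moment at which its call begins.
- manip.sign_off(): hands the job in, once; it reports no verdict.
The state is a dict: "time_s": time; "joint_pos": joint angles; "joint_velocities": joint speeds; "joint_efforts": joint torques, N m; "position": TCP position; "ee_rot": TCP orientation; "contact_force": force on the tool from outside, world axes, zero at the start; "torque": the same for the moment, N m; "width": finger opening in m.
Only numpy, scipy, OpenCV 4.12 (cv2) and the standard library are available. Lean on these libraries where they do the work, as an engineer would, in place of code of your own. Each camera call takes 0.05 s, during which the arm holds its last target.

## Task

Of the two tipping trays, take the one with the row of round black lens caps by its ball knob and tip it just until the first cap slides, and hold it there while two or three caps run over the lip into the steel dish below. Then lower the tray until it lies level on its rest again and let go. The last two caps must stay in the tray, and the other tray, with the square plates, must not be tipped.

Things in the scene. Friction and masses are not known exactly. Their poses are not given: they have to be found in the camera images.
- cap_tray (a joint): tilt in rad of the tipping tray with the round lens caps: 0 level on its rest, grows as the knob end is raised (at most 1.2), falls back to 0 by its own weight (0.25 kg). Narrow aluminium tray, 27 mm wide inside, 147 long, walls 16, on a fixed grey stand. The front caps slide at 24 to 37 degrees, as the friction of the day has it; those on the bent rear part 9 degrees later
- cap_tray_lip (a point): middle of that tray's open lip, on its floor and the hinge line, 58 mm above the bench; stays put as the tray tips. x runs along the floor to the knob end (turning with the tray), y along the hinge, z out of the floor. The floor is level for 90 mm from the lip (caps 1 to 3), then bent 9 degrees down (caps 4, 5)
- cap_tray_knob (a point): centre of the black ball knob, 25 mm across, on an 8 mm upright steel stem at the closed end of that tray; 157 mm along x and 55 mm along z from the lip, so 113 mm above the bench when level. It moves on an arc about the hinge, up and towards the lip; the ball may be pinched from above from any side and turns between the fingers
- cap_dish: loose open steel dish, 100 x 90 x 26 mm (x, y, z), walls 3 mm, on the bench under and before the lip of the cap tray; origin at the centre of its underside
- plate_tray (a joint): tilt in rad of the other tipping tray, wider (49 mm inside), with the same stand and knob, which holds two square white plates, 44 mm; 0 is level. To be left alone
- cap_1: black round lens cap, 22 mm across, 10 mm high, the first from the lip in the single row (18 mm from the lip, on the front part); origin at the centre of its underside
- cap_2: black round lens cap, 22 mm across, 10 mm high, the second from the lip in the single row (44 mm from the lip, on the front part); origin at the centre of its underside
- cap_3: black round lens cap, 22 mm across, 10 mm high, the third from the lip in the single row (70 mm from the lip, on the front part); origin at the centre of its underside
- cap_4: black round lens cap, 22 mm across, 10 mm high, the fourth from the lip in the single row (about 107 mm from the lip, on the rear part); origin at the centre of its underside
- cap_5: black round lens cap, 22 mm across, 10 mm high, the fifth from the lip in the single row (about 132 mm from the lip, on the rear part); origin at the centre of its underside
There are look-alikes about, which are no part of the job. Leave any yellow look-alike of the cap_dish alone.

How it is judged:
By the outcome, as a careful person would: the job done as asked, in the order asked, and still so for the second after the job is handed in, with the robot touching nothing.
It also fails if it takes over 48 s, if anything falls off the work surface, if the arm or the gripper's body presses on something with over 40 N, if the wrist force passes 120 N, or if a joint passes its speed limit or range.

## Working session

There is one attempt and no reset: what is moved stays moved. The work goes in short steps, Python scripts to look and compute and a shell command to move; the robot and the scene stay as the last step left them, time stands still between calls to the robot, and variables do not carry over. Pictures are saved under pics/ and viewed, and the job is handed in when it is done.

```bash
mkdir -p pics; ls
python3 - <<'E'
from station import manip, camera
import cv2,numpy as np
for n in ("scene","top","wrist"):
    c=camera(n); cv2.imwrite(f"pics/{n}0.png",c["color"]); np.savez(f"pics/{n}0.npz",**c)
    print(n,c["camera_matrix"].tolist(),np.round(c["view"],4).tolist(), [k for k in c])
print(manip.observe())
E
```

```text
pics
scene [[466.2794664354391, 0.0, 281.9950529191507], [0.0, 466.2794664354391, 207.86010395084938], [0.0, 0.0, 1.0]] [[0.906, -0.4232, -0.0047, -0.5042], [0.3297, 0.6988, 0.6347, -0.1803], [-0.2653, -0.5766, 0.7727, -1.0696], [0.0, 0.0, 0.0, 1.0]] ['color', 'depth', 'camera_matrix', 'view']
top [[503.08409529007065, 0.0, 290.9069739320613], [0.0, 503.08409529007065, 210.75163784152687], [0.0, 0.0, 1.0]] [[0.0253, -0.9996, 0.0151, -0.0945], [0.9922, 0.027, 0.1216, -0.5651], [-0.122, 0.0119, 0.9925, -1.1959], [0.0, 0.0, 0.0, 1.0]] ['color', 'depth', 'camera_matrix', 'view']
wrist [[304.7991830051195, 0.0, 281.4233888989534], [0.0, 304.7991830051195, 206.91994918401886], [0.0, 0.0, 1.0]] [[0.4441, 0.896, -0.0014, -0.5492], [-0.8633, 0.4275, -0.2684, 0.0331], [-0.2399, 0.1204, 0.9633, -0.3911], [0.0, 0.0, 0.0, 1.0]] ['color', 'depth', 'camera_matrix', 'view']
{'time_s': 0.15, 'joint_pos': array([ 1.02635560e+00,  3.51114525e-01,  1.65224923e+00,  3.12133394e-06,
        1.13909715e+00, -8.45788980e-02]), 'joint_velocities': array([ 0.00014236, -0.00034764, -0.00159241, -0.00014905,  0.00212904,
       -0.00095772]), 'joint_efforts': array([ 3.09626821e-04, -4.97464943e+01, -2.85343194e+01,  6.98553468e-02,
        2.45426246e-02, -6.80798308e-06]), 'position': array([0.24394648, 0.49267645, 0.23723455]), 'ee_rot': array([ 0.60052237, -0.37302389,  0.60107041,  0.37274714]), 'contact_force': array([-0.5493534 ,  0.14778128,  0.18682142]), 'torque': array([0.03679463, 0.04412158, 0.03487487]), 'width': 0.09286824043434354}
```

View pics/scene0.png

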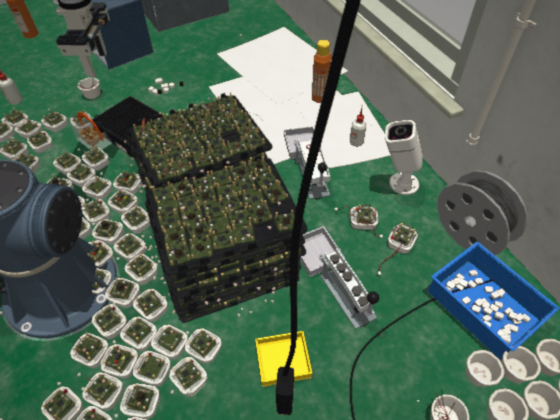

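View pics/top0.png

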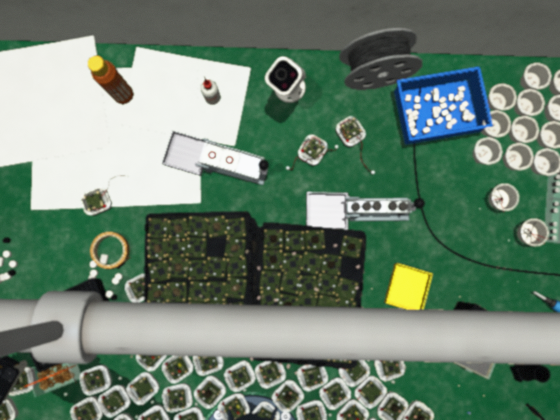

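View pics/wrist0.png

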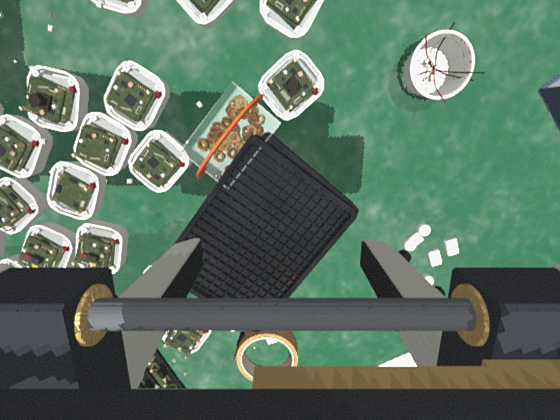

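The scene view shows the cap tray at (345,285), with its knob at (373,297) and its dish at (318,247). The plate tray is at (308,165) with its knob at (322,167), and the yellow look-alike dish at (284,358). In the top view the cap tray is at (380,207), its knob at (419,203) and its dish at (327,210). The wrist view doesn't show either tray yet.

```bash
cat > h.py <<'E'
import numpy as np, cv2
def load(n): return dict(np.load(n))
def pt(c,u,v,d=None):
    K=c["camera_matrix"]; 
    if d is None: d=c["depth"][int(round(v)),int(round(u))]
    p=np.array([(u-K[0,2])/K[0,0]*d,-(v-K[1,2])/K[1,1]*d,-d,1])
    return (np.linalg.inv(c["view"])@p)[:3]
def ray(c,u,v):
    a=np.linalg.inv(c["view"])[:3,3]; b=pt(c,u,v,1.0)-a; return a,b/np.linalg.norm(b)
def tri(obs):
    A=np.zeros((3,3));B=np.zeros(3)
    for c,u,v in obs:
        a,d=ray(c,u,v);M=np.eye(3)-np.outer(d,d);A+=M;B+=M@a
    p=np.linalg.solve(A,B)
    r=[np.linalg.norm((np.eye(3)-np.outer(d,d))@(p-a)) for a,d in (ray(*o) for o in obs)]
    return p,r
def proj(c,p):
    q=c["view"]@np.append(p,1);K=c["camera_matrix"]
    return K[0,0]*q[0]/-q[2]+K[0,2], K[1,1]*-q[1]/-q[2]+K[1,2]
def crop(img,u0,v0,u1,v1,s,name): cv2.imwrite(name,cv2.resize(img[v0:v1,u0:u1],None,fx=s,fy=s,interpolation=cv2.INTER_CUBIC))
E
python3 - <<'E'
from h import *
t=load("pics/top0.npz");s=load("pics/scene0.npz")
crop(t["color"],295,165,435,245,5,"pics/tc.png");crop(s["color"],290,215,400,335,5,"pics/sc.png")
for u,v in [(419,203),(345,207),(327,210),(120,328),(300,330),(500,330),(200,250),(310,270),(350,240),(380,55),(310,150),(350,130),(285,75),(240,160),(265,167)]: print("top",u,v,pt(t,u,v).round(3))
for u,v in [(373,297),(318,247),(340,60),(300,200),(295,300),(285,390),(250,180),(280,230),(200,120),(240,260)]: print("sc",u,v,pt(s,u,v).round(3))
E
```

```text
top 419 203 [ 0.581 -0.369  0.13 ]
top 345 207 [ 0.583 -0.214  0.017]
top 327 210 [ 0.576 -0.171  0.005]
top 120 328 [3.930e-01 1.000e-03 1.048e+00]
top 300 330 [ 0.394 -0.072  1.047]
top 500 330 [ 0.396 -0.154  1.049]
top 200 250 [0.458 0.107 0.222]
top 310 270 [ 0.423 -0.119  0.224]
top 350 240 [ 0.487 -0.201  0.221]
top 380 55 [ 0.912 -0.271  0.17 ]
top 310 150 [ 0.721 -0.123  0.034]
top 350 130 [ 0.775 -0.222  0.035]
top 285 75 [ 0.85  -0.057  0.19 ]
top 240 160 [0.685 0.047 0.061]
top 265 167 [ 0.656 -0.017  0.125]
sc 373 297 [ 0.577 -0.377  0.125]
sc 318 247 [ 0.58  -0.155  0.004]
sc 340 60 [ 0.371 -0.49   0.774]
sc 300 200 [ 0.356 -0.473  0.63 ]
sc 295 300 [ 0.35  -0.482  0.471]
sc 285 390 [ 0.334 -0.489  0.209]
sc 250 180 [ 0.449 -0.074  0.224]
sc 280 230 [ 0.452 -0.216  0.22 ]
sc 200 120 [0.415 0.147 0.229]
sc 240 260 [ 0.369 -0.207  0.157]
```

```bash
ls pics
```

```text
sc.png
scene0.npz
scene0.png
tc.png
top0.npz
top0.png
wrist0.npz
wrist0.png
```

View pics/tc.png

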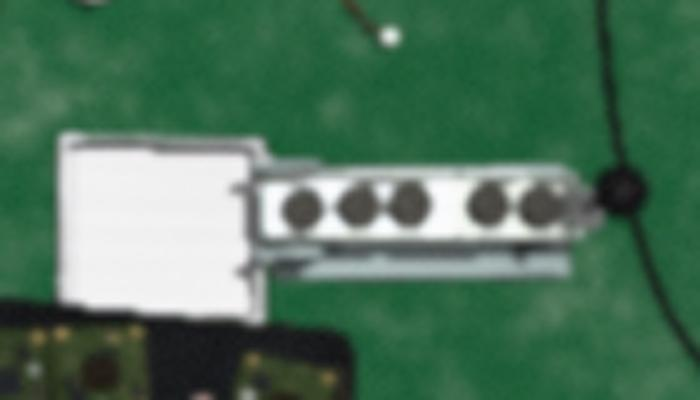

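View pics/sc.png

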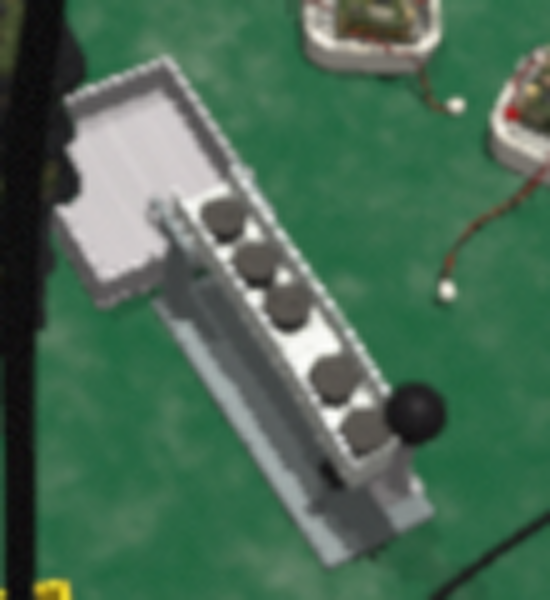

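Run:
```python
from h import *
from scipy.spatial.transform import Rotation as R
t=load("pics/top0.npz");s=load("pics/scene0.npz")
T=lambda a,b:(t,295+a/5,165+b/5); S=lambda a,b:(s,290+a/5,215+b/5)
for n,a,b in [("knob",(621,190),(414,412)),("cap1",(303,208),(224,215)),("cap2",(360,203),(257,260)),("cap3",(410,201),(289,303)),("cap4",(489,200),(336,378)),("cap5",(542,202),(364,427)),
  ("dish far-left",(62,140),(168,62)),("dish far right",(262,143),(250,175)),("lip nub",(237,188),(160,208))]:
    p,r=tri([T(*a),S(*b)]); print(n,p.round(4),np.round(r,4))
q=np.array([ 0.60052237, -0.37302389,  0.60107041,  0.37274714]); M=R.from_quat(q[[1,2,3,0]]).as_matrix();print(M.round(3))
# board heights in region
d=t["depth"];V,U=np.mgrid[0:420,0:560];K=t["camera_matrix"]
P=np.stack([(U-K[0,2])/K[0,0]*d,-(V-K[1,2])/K[1,1]*d,-d,np.ones_like(d)],-1)@np.linalg.inv(t["view"]).T
for x0 in np.arange(.3,.95,.05):
    print(round(x0,2),[ (lambda m: round(float(np.percentile(P[...,2][m],99.5)),2) if m.sum()>3 else None)((P[...,0]>x0)&(P[...,0]<x0+.05)&(P[...,1]>y0)&(P[...,1]<y0+.1)&(P[...,2]<.9)&(d>0)) for y0 in np.arange(-.6,.6,.1)])
```

```text
knob [ 0.5824 -0.373   0.1139] [0.0014 0.0014]
cap1 [ 0.5776 -0.2337  0.0656] [0.0003 0.0003]
cap2 [ 0.58   -0.2607  0.0658] [0.0011 0.0011]
cap3 [ 0.582  -0.285   0.0646] [0.0009 0.0009]
cap4 [ 0.5836 -0.3237  0.0605] [0.0014 0.0014]
cap5 [ 0.5827 -0.3489  0.0608] [0.002 0.002]
dish far-left [ 0.6143 -0.1196  0.0209] [0.0005 0.0005]
dish far right [ 0.6073 -0.214   0.0533] [0.0037 0.0037]
lip nub [ 0.5791 -0.2018  0.0308] [0.013 0.013]
[[-0.    -0.896  0.444]
 [-0.001  0.444  0.896]
 [-1.     0.    -0.001]]
0.3 [0.01, 0.17, 0.03, 0.01, None, None, None, None, 0.03, 0.06, None, 0.01]
0.35 [0.01, 0.21, 0.03, 0.24, 0.24, 0.24, 0.24, 0.24, 0.23, 0.06, 0.06, 0.03]
0.4 [0.01, 0.03, 0.03, 0.24, 0.23, 0.24, 0.23, 0.24, 0.23, 0.03, 0.02, 0.03]
0.45 [0.01, 0.01, 0.01, 0.23, 0.24, 0.24, 0.24, 0.24, 0.24, 0.03, 0.03, 0.01]
0.5 [0.01, 0.01, 0.01, 0.22, 0.23, 0.23, 0.24, 0.23, 0.23, 0.03, 0.02, 0.01]
0.55 [0.04, 0.01, 0.13, 0.08, 0.03, 0.01, 0.01, 0.01, 0.01, 0.03, 0.03, 0.01]
0.6 [0.05, 0.01, 0.01, 0.07, 0.03, 0.01, 0.07, 0.01, 0.01, 0.03, 0.02, 0.01]
0.65 [0.04, 0.01, 0.01, 0.01, 0.03, 0.13, 0.08, 0.08, 0.03, 0.01, 0.01, 0.01]
0.7 [0.05, 0.01, 0.07, 0.03, 0.04, 0.03, 0.08, 0.08, 0.03, 0.01, 0.01, 0.01]
0.75 [0.07, 0.07, 0.07, 0.04, 0.04, 0.01, 0.01, 0.03, 0.03, 0.01, 0.01, 0.01]
0.8 [0.07, 0.03, 0.07, 0.03, 0.01, 0.2, 0.01, 0.08, 0.01, 0.2, 0.01, 0.01]
0.85 [0.07, 0.03, 0.15, 0.19, 0.12, 0.21, 0.01, 0.13, 0.01, 0.2, 0.01, 0.01]
0.9 [0.07, 0.07, 0.19, 0.19, 0.14, 0.1, 0.01, 0.01, 0.01, 0.01, 0.01, 0.01]
```

```bash
python3 -m creep '{"translation":[[-40,0,0],[-80,0,0],[-90,-40,-36],[-90,-687,-626],[-90,-687,-626],[-90,-687,-626],[-90,-687,-626],[-90,-687,-626]],"turn":[[0,0,0],[0,0,0],[7,0,0],[62,0,0],[62,0,0],[62,0,0],[62,0,0],[62,0,0]],"hand":[100,100,100,60,60,60,60,60]}' 20
cat > st.py <<'E'
from station import manip
from h import *
from scipy.spatial.transform import Rotation as R
import sys
o=manip.observe();q=o["ee_rot"];M=R.from_quat(q[[1,2,3,0]]).as_matrix()
print("t",round(o["time_s"],2),"p",o["position"].round(4),"F",o["contact_force"].round(1),"w",round(o["width"],4),"j",o["joint_pos"].round(2));print(M.round(3).tolist())
if len(sys.argv)>3:
    d=np.array([float(a) for a in sys.argv[1:4]])-o["position"]; print("tool mm",(M.T@d*1000).round(1))
    y=np.array([1,.034,0]); y/=np.linalg.norm(y); z=M.T@y; print("turn x deg for jaw",np.degrees(np.arctan2(-z[1],z[2])).round(1), "down in tool",(M.T@[0,0,-1]).round(4))
E
python3 st.py .5824 -.373 .32
```

```text
time_s: 0.82
position: [0.3348, 0.2587, 0.3255]
ee_rot: [0.696, -0.126, 0.696, 0.126]
contact_force: [1.4, -0.1, 0.3]
width: 0.0641
t 0.82 p [0.3348 0.2587 0.3255] F [ 1.4 -0.1  0.3] w 0.0641 j [ 0.55  0.02  1.83 -0.    1.29  0.19]
[[-0.0, -0.351, 0.937], [-0.001, 0.937, 0.351], [-1.0, -0.001, -0.001]]
tool mm [   5.9 -678.4   10.5]
turn x deg for jaw 18.6 down in tool [1.e+00 5.e-04 6.e-04]
```

```bash
python3 -m creep '{"translation":[[0,-678,10],[0,-678,10],[0,-678,10],[0,-678,10],[0,-678,10],[0,-678,10],[0,-678,10],[0,-678,10]],"turn":[[18.6,0,0],[18.6,0,0],[18.6,0,0],[18.6,0,0],[18.6,0,0],[18.6,0,0],[18.6,0,0],[18.6,0,0]],"hand":[60,60,60,60,60,60,60,60]}'; python3 st.py .5824 -.373 .30
```

```text
time_s: 1.48
position: [0.4561, -0.0522, 0.3257]
ee_rot: [0.707, -0.012, 0.707, 0.011]
contact_force: [1.9, 1.3, -0.6]
width: 0.0559
t 1.48 p [ 0.4561 -0.0522  0.3257] F [ 1.9  1.3 -0.6] w 0.0559 j [-0.22  0.1   1.75 -0.    1.29 -0.25]
[[-0.0, -0.033, 0.999], [-0.001, 0.999, 0.033], [-1.0, -0.001, -0.0]]
tool mm [  25.9 -324.8  115.6]
turn x deg for jaw -0.0 down in tool [1.e+00 7.e-04 2.e-04]
```

```bash
python3 -m creep '{"translation":[[0,-325,116],[0,-325,116],[0,-325,116],[0,-325,116],[0,-325,116],[0,-325,116],[0,-325,116],[26,-325,116]],"turn":[[0,0,0],[0,0,0],[0,0,0],[0,0,0],[0,0,0],[0,0,0],[0,0,0],[0,0,0]],"hand":[60,60,60,60,60,60,60,60]}'; python3 st.py .5824 -.373 .30;python3 - <<'E'
from station import camera
from h import *
for n in ("wrist","scene"):
    c=camera(n);np.savez(f"pics/{n}1.npz",**c);cv2.imwrite(f"pics/{n}1.png",c["color"])
E
```

```text
time_s: 2.15
position: [0.5774, -0.3595, 0.3108]
ee_rot: [0.708, -0.013, 0.706, 0.01]
contact_force: [2.3, 0.5, 0.3]
width: 0.0558
t 2.15 p [ 0.5774 -0.3595  0.3108] F [2.3 0.5 0.3] w 0.0558 j [-0.63  0.54  1.18 -0.    1.41 -0.66]
[[0.004, -0.033, 0.999], [-0.004, 0.999, 0.033], [-1.0, -0.004, 0.004]]
tool mm [ 10.9 -13.6   4.5]
turn x deg for jaw -0.1 down in tool [ 1.      0.0037 -0.0036]
```

View pics/wrist1.png

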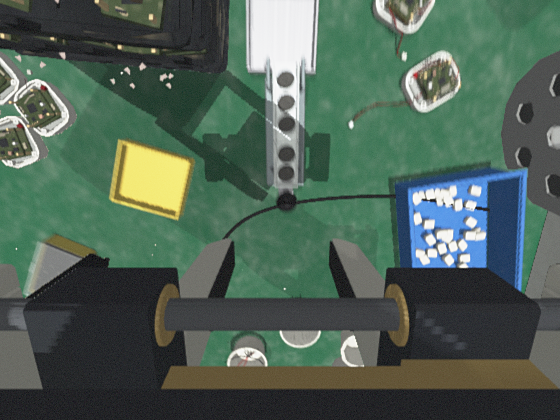

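View pics/scene1.png

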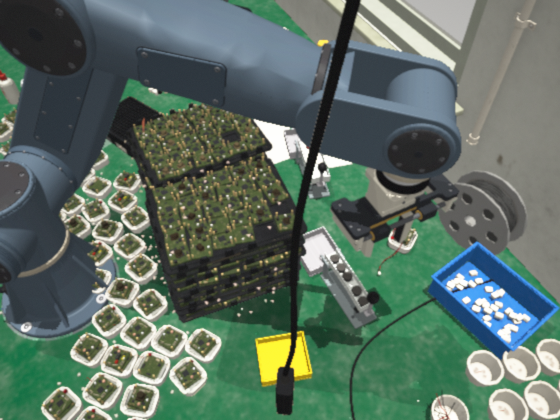

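The wrist view confirms five round caps in a row at (287,79), (287,102), (286,124), (286,155) and (286,173). Their tray's knob is at (287,201).

Candidates for the knob are the cap-tray knob (top 419,203), the plate-tray knob (top 264,165, with square plates beside it), and the dark plug at scene (285,390). I choose the first. The steel dish is at wrist (282,40) and the yellow one at (152,180), which I leave alone.

Run:
```python
from h import *
w=load("pics/wrist1.npz");t=load("pics/top0.npz");s=load("pics/scene0.npz")
crop(w["color"],230,30,340,230,3,"pics/wc.png")
p,r=tri([(w,286.5,201),(t,419.2,203),(s,372.8,297.4)]);print(p.round(4),np.round(r,4))
p,r=tri([(w,286.5,201),(t,419.2,203)]);print(p.round(4),np.round(r,4))
print(pt(w,287,201).round(4), pt(w,287,79).round(4))
for z,u,v in [(.068,287,79),(.068,287,102),(.068,286,124),(.0655,286,155),(.0615,286,173)]:
    a,d=ray(w,u,v);print((a+d*(z-a[2])/d[2]).round(4))
```

```text
[ 0.5836 -0.3738  0.1137] [0.0027 0.0002 0.0028]
[ 0.5865 -0.3796  0.0949] [0.0008 0.0008]
[ 0.5861 -0.3722  0.1261] [ 0.5823 -0.2374  0.0671]
[ 0.5823 -0.2375  0.068 ]
[ 0.5833 -0.2634  0.068 ]
[ 0.583  -0.2891  0.068 ]
[ 0.5844 -0.3274  0.0655]
[ 0.5854 -0.3512  0.0615]
```

View pics/wc.png

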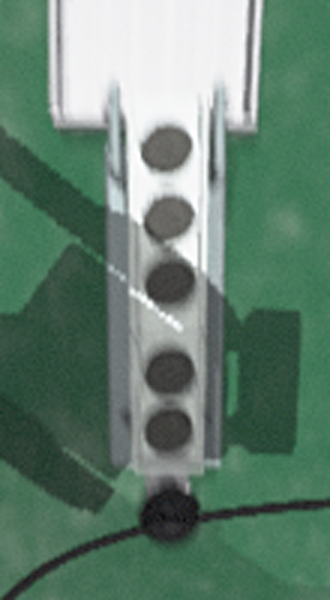

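```bash
python3 st.py .584 -.3735 .113; python3 -m creep '{"translation":[[0,-13,6],[30,-14.5,6],[70,-14.5,6],[110,-14.5,6],[130,-14.5,6],[130,-14.5,6]],"turn":[[0,0.2,0.2],[0,0.2,0.2],[0,0.2,0.2],[0,0.2,0.2],[0,0.2,0.2],[0,0.2,0.2]],"hand":[60,60,60,60,60,60]}' ; python3 st.py .584 -.3735 .113;python3 - <<'E'
from station import camera
from h import *
for n in ("wrist","scene"):
    c=camera(n);np.savez(f"pics/{n}2.npz",**c);cv2.imwrite(f"pics/{n}2.png",c["color"])
E
```

```text
t 2.25 p [ 0.5759 -0.3604  0.3029] F [ 0.3  1.1 -0.6] w 0.0557 j [-0.63  0.55  1.19 -0.    1.41 -0.66]
[[-0.005, -0.03, 1.0], [0.002, 1.0, 0.03], [-1.0, 0.002, -0.005]]
tool mm [189.9 -13.8   8.7]
turn x deg for jaw -0.2 down in tool [ 1.     -0.0025  0.0053]
time_s: 2.75
position: [0.5796, -0.3726, 0.1676]
ee_rot: [0.701, -0.007, 0.713, 0.015]
contact_force: [-0.6, -0.5, -0.1]
width: 0.0555
t 2.75 p [ 0.5796 -0.3726  0.1676] F [-0.6 -0.5 -0.1] w 0.0555 j [-0.64  0.68  1.3  -0.    1.18 -0.67]
[[-0.016, -0.03, 0.999], [0.011, 0.999, 0.03], [-1.0, 0.011, -0.016]]
tool mm [54.5 -1.7  5.2]
turn x deg for jaw -0.2 down in tool [ 0.9998 -0.0113  0.0156]
```

View pics/wrist2.png

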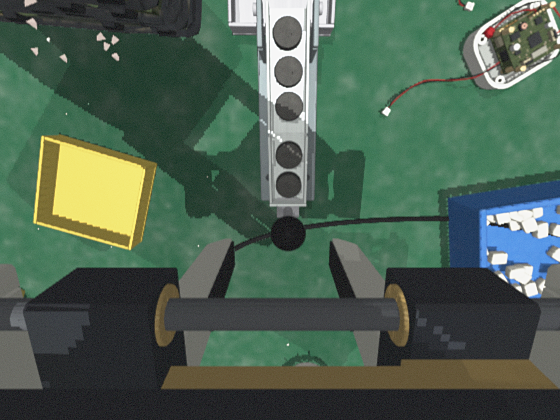

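View pics/scene2.png

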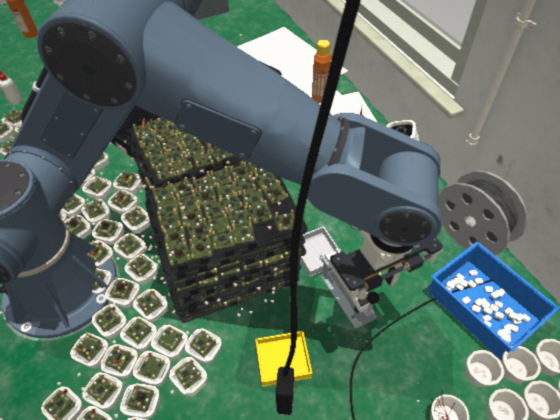

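The knob is at wrist (288,233), slightly right of the jaw midline at about 283.

```bash
python3 - <<'E'
from h import *
w=load("pics/wrist2.npz");w1=load("pics/wrist1.npz");t=load("pics/top0.npz");s=load("pics/scene0.npz")
print(tri([(w,288,233),(w1,286.3,201)]),tri([(w,288,233),(w1,286.3,201),(t,419.2,203),(s,372.8,297.4)]),pt(w,288,233))
E
python3 st.py .5845 -.3735 .113
```

```text
(array([ 0.58561276, -0.3802275 ,  0.09516901]), [np.float64(0.000563848800901382), np.float64(0.0005638488009015015)]) (array([ 0.5838958 , -0.37377483,  0.11333015]), [np.float64(0.0008382895246256933), np.float64(0.002447459043144262), np.float64(7.307606267288712e-05), np.float64(0.002957216970328633)]) [ 0.58448718 -0.36902477  0.1260976 ]
t 2.85 p [ 0.5818 -0.3742  0.1737] F [0.4 0.3 1.2] w 0.0561 j [-0.64  0.68  1.29 -0.    1.18 -0.67]
[[-0.009, -0.03, 1.0], [0.006, 1.0, 0.03], [-1.0, 0.006, -0.009]]
tool mm [60.6  0.3  3.2]
turn x deg for jaw -0.2 down in tool [ 0.9999 -0.006   0.0088]
```

```bash
python3 -m creep '{"translation":[[20,0,3],[40,0.3,3.2],[60,0.3,3.2],[60,0.3,3.2],[60,0.3,3.2]],"turn":[[0,-0.5,-0.3],[0,-0.5,-0.3],[0,-0.5,-0.3],[0,-0.5,-0.3],[0,-0.5,-0.3]],"hand":[60,60,60,60,60]}' ; python3 st.py .5845 -.3735 .113
```

```text
time_s: 3.27
position: [0.585, -0.3738, 0.1155]
ee_rot: [0.707, -0.011, 0.707, 0.011]
contact_force: [-0.1, 0.2, -0.1]
width: 0.056
t 3.27 p [ 0.585  -0.3738  0.1155] F [-0.1  0.2 -0.1] w 0.056 j [-0.64  0.74  1.33  0.    1.07 -0.67]
[[0.001, -0.03, 1.0], [-0.0, 1.0, 0.03], [-1.0, -0.0, 0.001]]
tool mm [ 2.5  0.3 -0.5]
turn x deg for jaw -0.2 down in tool [ 1.0e+00  2.0e-04 -1.1e-03]
```

```bash
python3 -m creep '{"translation":[[2,0.3,-0.5],[2,0.3,-0.5],[2,0.3,-0.5],[2,0.3,-0.5],[2,0.3,-0.5],[2,0.3,-0.5],[2,0.3,-0.5],[2,0.3,-0.5]],"turn":[[0,0,0],[0,0,0],[0,0,0],[0,0,0],[0,0,0],[0,0,0],[0,0,0],[0,0,0]],"hand":[40,20,0,0,0,0,0,0]}' 25; python3 st.py .5845 -.3735 .113
```

```text
time_s: 3.93
position: [0.5832, -0.3737, 0.1139]
ee_rot: [0.706, -0.011, 0.708, 0.011]
contact_force: [-10.5, 0.2, 7.2]
width: 0.0236
t 3.93 p [ 0.5832 -0.3737  0.1139] F [-10.5   0.2   7.2] w 0.0236 j [-0.64  0.74  1.34 -0.    1.07 -0.67]
[[-0.002, -0.03, 1.0], [0.0, 1.0, 0.03], [-1.0, 0.0, -0.002]]
tool mm [0.9 0.1 1.3]
turn x deg for jaw -0.2 down in tool [ 1.0e+00 -4.0e-04  1.9e-03]
```

```bash
python3 -m creep '{"translation":[[0,0,-0.8],[-8.1,3.1,-1],[-16.1,6.6,-1],[-21.3,9.2,-1],[-26.4,11.9,-1],[-31.4,14.9,-1],[-36.4,18,-1],[-36.4,18,-1]],"turn":[[0,0,0],[0,0,0],[0,0,0],[0,0,0],[0,0,0],[0,0,0],[0,0,0],[0,0,0]],"hand":[0,0,0,0,0,0,0,0]}' 25
cat > tilt.py <<'E'
from station import manip,camera
from h import *
from scipy.spatial.transform import Rotation as R
import sys
K0=np.array([.5832,-.3737,.1135]); a=np.array([.03,-.99955,0]); L=K0-.157*a-np.array([0,0,.055])
o=manip.observe();q=o["ee_rot"];M=R.from_quat(q[[1,2,3,0]]).as_matrix();p=o["position"]
r=p-L; ph=np.degrees(np.arctan2(r[2],r@a)); 
print("t",round(o["time_s"],2),"p",p.round(4),"F",o["contact_force"].round(1),"w",round(o["width"],4),"tilt",round(ph-19.3,2),"rad",round(np.hypot(r[2],r@a)*1000,1))
for th in sys.argv[2:]:
    g=np.radians(float(th)+19.3); T=L+.1664*(np.cos(g)*a+np.sin(g)*np.array([0,0,1])); print(th,(M.T@(T-p)*1000).round(1))
n=sys.argv[1]
if n!="-":
    c=camera("wrist");np.savez(f"pics/w{n}.npz",**c); s=camera("scene")
    A=cv2.resize(c["color"][0:270,180:400],None,fx=2,fy=2);B=cv2.resize(s["color"][200:335,280:400],None,fx=2.7,fy=4)[:540]
    B=cv2.resize(s["color"][200:335,280:390],None,fx=4/1.3,fy=4/1.3); B=cv2.copyMakeBorder(B,0,540-B.shape[0],0,0,cv2.BORDER_CONSTANT)
    cv2.imwrite(f"pics/t{n}.png",np.hstack([A,B])[:, :800])
E
python3 tilt.py a 18 20 22 24
```

```text
time_s: 4.6
position: [0.5823, -0.3552, 0.1512]
ee_rot: [0.707, -0.011, 0.707, 0.011]
contact_force: [5.1, -1.1, -2.7]
width: 0.0235
t 4.6 p [ 0.5823 -0.3552  0.1512] F [ 5.1 -1.1 -2.7] w 0.0235 tilt 14.5 rad 166.6
18 [-8.1  6.1  0.3]
20 [-12.7   9.7   0.3]
22 [-17.1  13.5   0.3]
24 [-21.4  17.4   0.3]
```

View pics/ta.png

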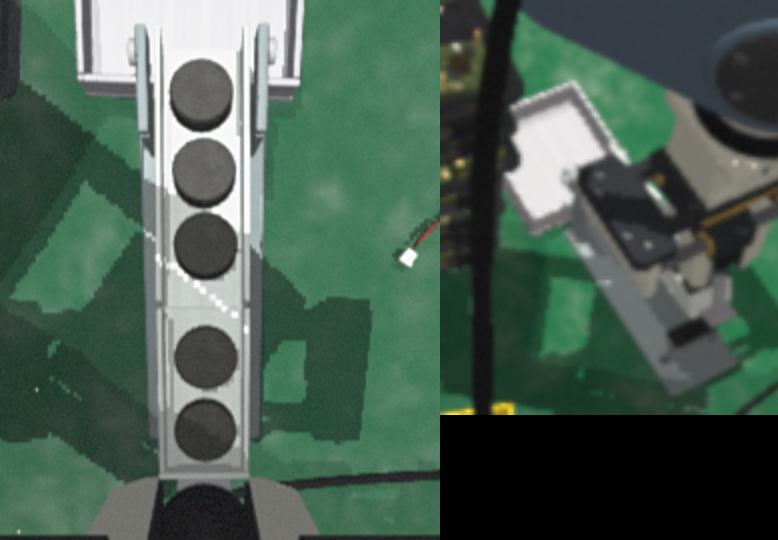

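The tray has lifted to about 14° and all five caps are in place, with cap 1 at (201,95) and cap 5 at (205,430). The wrist view shows the row well.

```bash
python3 -m creep '{"translation":[[-2,1.5,0.2],[-5,3.8,0.2],[-8.1,6.1,0.3],[-10.4,7.9,0.3],[-12.7,9.7,0.3],[-14.9,11.6,0.3],[-17.1,13.5,0.3],[-17.1,13.5,0.3]],"turn":[[0,0,0],[0,0,0],[0,0,0],[0,0,0],[0,0,0],[0,0,0],[0,0,0],[0,0,0]],"hand":[0,0,0,0,0,0,0,0]}'; python3 tilt.py b 23 24 25 26
```

```text
time_s: 5.37
position: [0.582, -0.3419, 0.168]
ee_rot: [0.707, -0.011, 0.707, 0.011]
contact_force: [-1.8, -2.1, -0.1]
width: 0.0235
t 5.37 p [ 0.582  -0.3419  0.168 ] F [-1.8 -2.1 -0.1] w 0.0235 tilt 21.87 rad 166.3
23 [-2.5  2.1  0.3]
24 [-4.6  4.1  0.3]
25 [-6.7  6.1  0.3]
26 [-8.8  8.2  0.3]
```

View pics/tb.png

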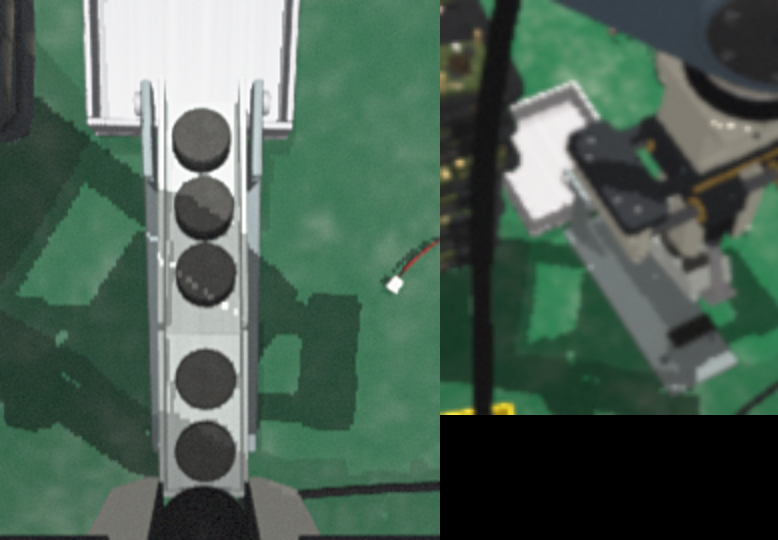

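```bash
python3 -m creep '{"translation":[[-1.2,1,0.2],[-2.5,2.1,0.3],[-3.5,3.1,0.3],[-4.6,4.1,0.3],[-4.6,4.1,0.3],[-4.6,4.1,0.3]],"turn":[[0,0,0],[0,0,0],[0,0,0],[0,0,0],[0,0,0],[0,0,0]],"hand":[0,0,0,0,0,0]}'; python3 tilt.py c 24 25 26
```

```text
time_s: 5.97
position: [0.5819, -0.338, 0.1721]
ee_rot: [0.706, -0.011, 0.708, 0.011]
contact_force: [-3.9, -3.8, -0.5]
width: 0.024
t 5.97 p [ 0.5819 -0.338   0.1721] F [-3.9 -3.8 -0.5] w 0.024 tilt 23.83 rad 166.2
24 [-0.5  0.2  0.2]
25 [-2.6  2.2  0.2]
26 [-4.6  4.2  0.2]
```

View pics/tc.png

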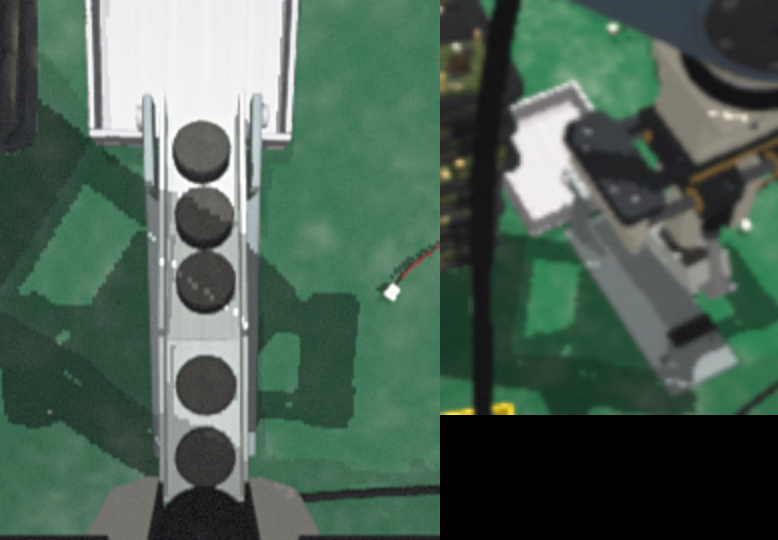

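At 23.8° nothing has slid. I'll go on in 1° steps.

```bash
python3 -m creep '{"translation":[[-1.3,1.1,0.2],[-2.6,2.2,0.2],[-2.6,2.2,0.2],[-2.6,2.2,0.2],[-2.6,2.2,0.2]],"turn":[[0,0,0],[0,0,0],[0,0,0],[0,0,0],[0,0,0]],"hand":[0,0,0,0,0]}' >/dev/null; python3 tilt.py d 25 26 27
```

```text
t 6.48 p [ 0.5818 -0.3356  0.1745] F [-4.5 -3.  -1.8] w 0.0238 tilt 25.0 rad 166.2
25 [-0.2 -0.2  0.3]
26 [-2.2  1.9  0.3]
27 [-4.3  4.   0.3]
```

View pics/td.png

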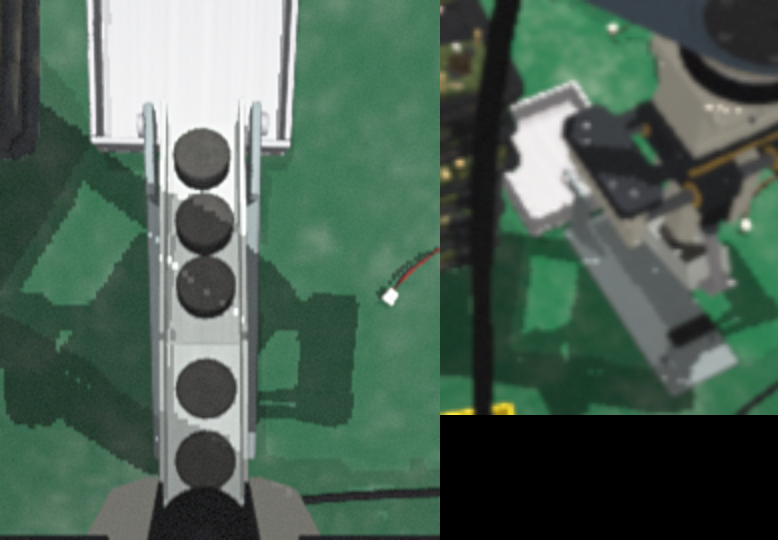

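No caps have moved at 25°.

```bash
python3 -m creep '{"translation":[[-1.1,1,0.2],[-2.2,1.9,0.3],[-2.2,1.9,0.3],[-2.2,1.9,0.3],[-2.2,1.9,0.3]],"turn":[[0,0,0],[0,0,0],[0,0,0],[0,0,0],[0,0,0]],"hand":[0,0,0,0,0]}' >/dev/null; python3 tilt.py e 26 27 28
```

```text
t 7.0 p [ 0.5817 -0.3336  0.1766] F [-4.2 -1.7 -1. ] w 0.0238 tilt 26.0 rad 166.2
26 [-0.2 -0.1  0.3]
27 [-2.2  1.9  0.3]
28 [-4.2  4.1  0.3]
```

View pics/te.png

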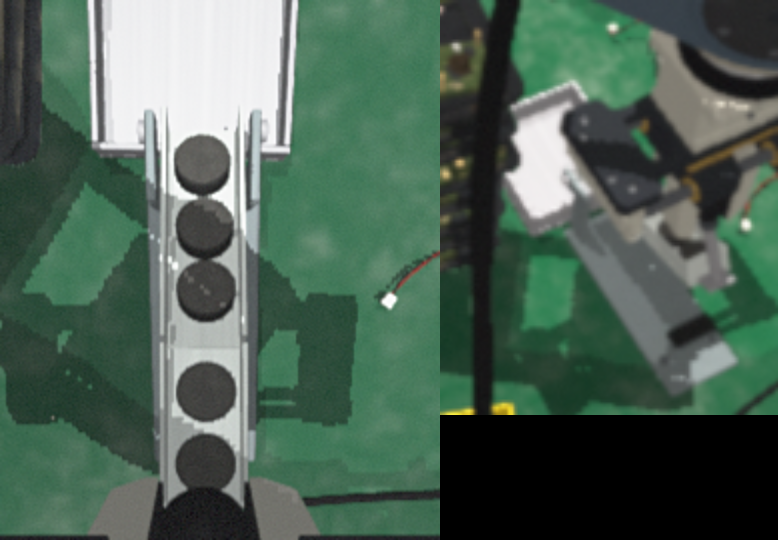

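Still nothing at 26°.

```bash
python3 -m creep '{"translation":[[-1.1,1,0.2],[-2.2,1.9,0.2],[-2.2,1.9,0.2],[-2.2,1.9,0.2],[-2.2,1.9,0.2]],"turn":[[0,0,0],[0,0,0],[0,0,0],[0,0,0],[0,0,0]],"hand":[0,0,0,0,0]}' >/dev/null; python3 tilt.py f 27 28 29
```

```text
t 7.52 p [ 0.5816 -0.3314  0.1787] F [-4.7 -1.  -0.7] w 0.0233 tilt 27.04 rad 166.2
27 [-0.1 -0.2  0.3]
28 [-2.1  1.9  0.3]
29 [-4.   4.   0.3]
```

View pics/tf.png

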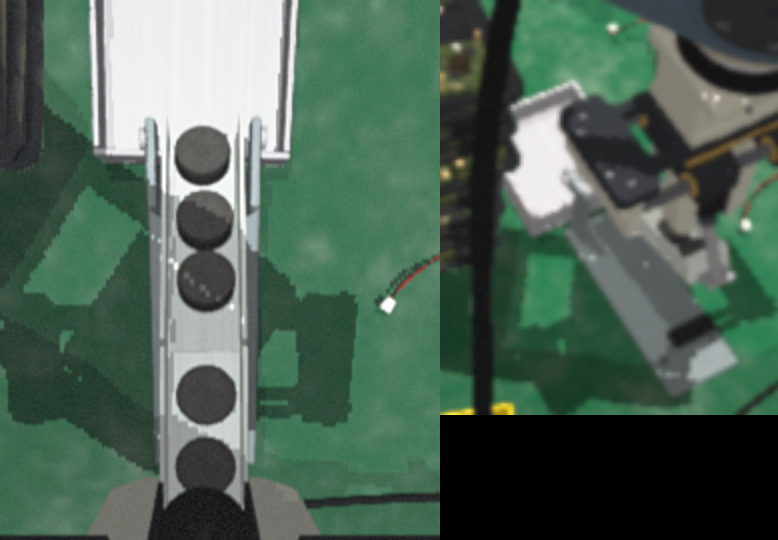

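At 27.0° the front three caps have started to slide: cap 1 is now at (202,154) and the gap to cap 4 has grown. I'll hold here.

```bash
python3 -m creep '{"translation":[[0,0,0.2],[0,0,0.2],[0,0,0.2],[0,0,0.2]],"turn":[[0,0,0],[0,0,0],[0,0,0],[0,0,0]],"hand":[0,0,0,0]}' >/dev/null; python3 tilt.py g 27 28 29
```

```text
t 7.95 p [ 0.5816 -0.3314  0.1787] F [-4.  -2.8 -0.2] w 0.0238 tilt 27.04 rad 166.2
27 [-0.1 -0.3  0.3]
28 [-2.1  1.9  0.3]
29 [-4.   4.   0.3]
```

View pics/tg.png

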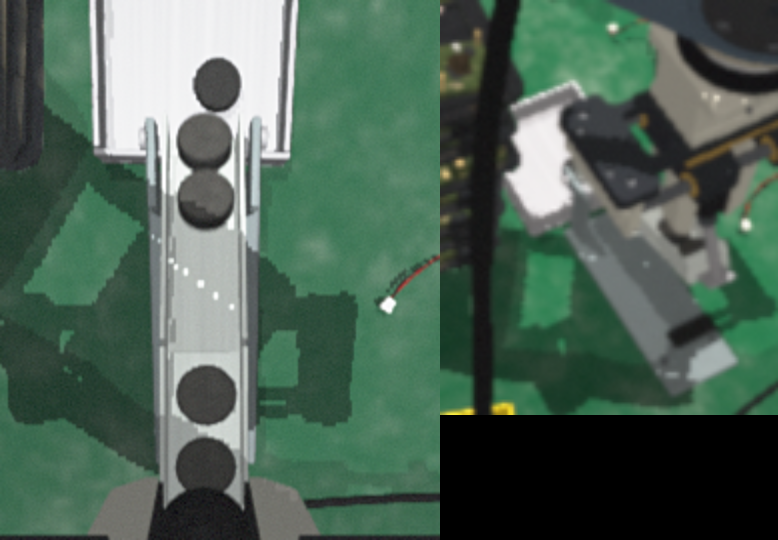

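Cap 1 is over the lip, and caps 2 and 3 are close behind it.

```bash
python3 -m creep '{"translation":[[0,0,0],[0,0,0],[0,0,0],[0,0,0],[0,0,0],[0,0,0],[0,0,0],[0,0,0]],"turn":[[0,0,0],[0,0,0],[0,0,0],[0,0,0],[0,0,0],[0,0,0],[0,0,0],[0,0,0]],"hand":[0,0,0,0,0,0,0,0]}' >/dev/null; python3 tilt.py h 27
```

```text
t 8.72 p [ 0.5816 -0.3314  0.1787] F [-3.5 -2.1 -1.3] w 0.0235 tilt 27.04 rad 166.2
27 [-0.1 -0.3  0.3]
```

View pics/th.png

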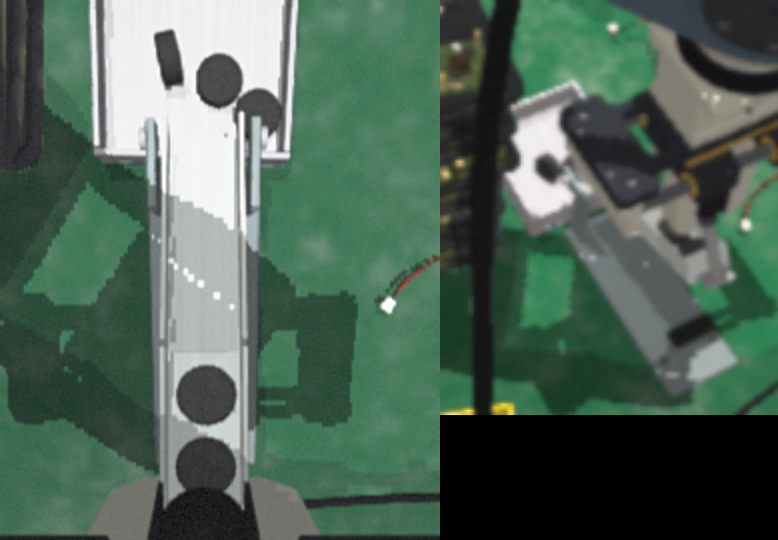

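All three front caps are in the dish at (170,60), (219,80) and (260,113), one of them on edge. Caps 4 and 5 remain in the tray, so I'll lower it now.

```bash
python3 tilt.py - 26 24 22 20 18 16 14 12
```

```text
t 8.82 p [ 0.5816 -0.3314  0.1787] F [-4.3 -1.9 -1.3] w 0.024 tilt 27.04 rad 166.1
26 [ 1.9 -2.3  0.3]
24 [ 6.1 -6.4  0.3]
22 [ 10.3 -10.3   0.4]
20 [ 14.8 -14.1   0.4]
18 [ 19.3 -17.7   0.4]
16 [ 24.  -21.1   0.4]
14 [ 28.8 -24.4   0.4]
12 [ 33.7 -27.5   0.4]
```

```bash
python3 -m creep '{"translation":[[1.9,-2.3,0.1],[6.1,-6.4,0.1],[10.3,-10.3,0.1],[14.8,-14.1,0.1],[19.3,-17.7,0.1],[24,-21.1,0.1],[28.8,-24.4,0.1],[33.7,-27.5,0.1]],"turn":[[0,0,0],[0,0,0],[0,0,0],[0,0,0],[0,0,0],[0,0,0],[0,0,0],[0,0,0]],"hand":[0,0,0,0,0,0,0,0]}' >/dev/null; python3 tilt.py i 12 10 8 6 4 2 1 0 -0.3
```

```text
t 9.48 p [ 0.5826 -0.3589  0.1443] F [-1.7  1.1 -3.3] w 0.0236 tilt 11.81 rad 166.1
12 [-0.6  0.1  0.2]
10 [ 4.4 -2.9  0.2]
8 [ 9.5 -5.6  0.2]
6 [14.7 -8.2  0.2]
4 [ 20.  -10.6   0.2]
2 [ 25.4 -12.8   0.3]
1 [ 28.1 -13.9   0.3]
0 [ 30.8 -14.9   0.3]
-0.3 [ 31.6 -15.1   0.3]
```

```bash
python3 -m creep '{"translation":[[4.4,-2.9,0.1],[9.5,-5.6,0.1],[14.7,-8.2,0.1],[20,-10.6,0.1],[25.4,-12.8,0.1],[28.1,-13.9,0.1],[30.8,-14.9,0.1],[30.8,-14.9,0.1]],"turn":[[0,0,0],[0,0,0],[0,0,0],[0,0,0],[0,0,0],[0,0,0],[0,0,0],[0,0,0]],"hand":[0,0,0,0,0,0,0,0]}' >/dev/null; python3 tilt.py j 0 -0.3 -0.6
```

```text
t 10.25 p [ 0.5832 -0.374   0.1144] F [-5.   4.1  7.3] w 0.0236 tilt 0.26 rad 166.9
0 [0.9 0.2 0. ]
-0.3 [ 1.7 -0.   0. ]
-0.6 [ 2.5 -0.3  0. ]
```

View pics/tj.png

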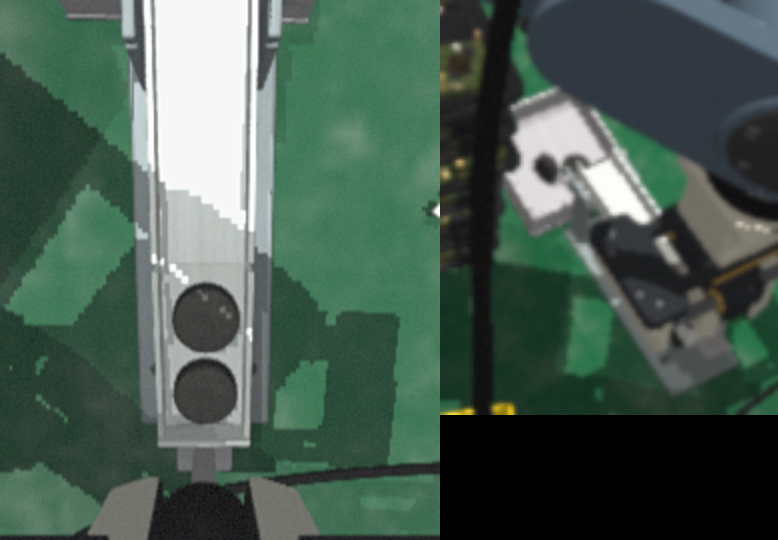

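The tray is resting: the +7 N in z is the same as when I first gripped it, and the height is back to 0.114. I'll open and retreat.

```bash
python3 -m creep '{"translation":[[0,0,0],[0,0,0],[0,0,0],[0,0,0],[0,0,0],[0,0,0]],"turn":[[0,0,0],[0,0,0],[0,0,0],[0,0,0],[0,0,0],[0,0,0]],"hand":[30,40,50,60,60,60]}'; python3 tilt.py k
```

```text
time_s: 10.85
position: [0.5832, -0.3741, 0.1143]
ee_rot: [0.706, -0.01, 0.708, 0.011]
contact_force: [-0.5, -0.2, -0.7]
width: 0.0541
t 10.85 p [ 0.5832 -0.3741  0.1143] F [-0.5 -0.2 -0.7] w 0.0541 tilt 0.23 rad 167.0
```

```bash
python3 -m creep '{"translation":[[-10,0,0],[-30,0,0],[-60,0,0],[-100,0,0],[-140,0,0],[-170,0,0],[-170,0,0],[-170,0,0]],"turn":[[0,0,0],[0,0,0],[0,0,0],[0,0,0],[0,0,0],[0,0,0],[0,0,0],[0,0,0]],"hand":[60,60,60,60,60,60,60,60]}'; python3 tilt.py l
python3 - <<'E'
from station import camera
from h import *
for n in ("wrist","scene"):
    c=camera(n);np.savez(f"pics/{n}3.npz",**c);cv2.imwrite(f"pics/{n}3.png",c["color"])
    if n=="wrist":
        print(tri([(c,0,0),(c,1,1)])[1])
E
```

```text
time_s: 11.62
position: [0.5842, -0.3745, 0.2869]
ee_rot: [0.707, -0.011, 0.707, 0.01]
contact_force: [0.7, 0.6, -1.3]
width: 0.0558
t 11.62 p [ 0.5842 -0.3745  0.2869] F [ 0.7  0.6 -1.3] w 0.0558 tilt 36.05 rad 277.6
[np.float64(3.9801981503722585e-15), np.float64(4.181632644501182e-15)]
```

View pics/wrist3.png

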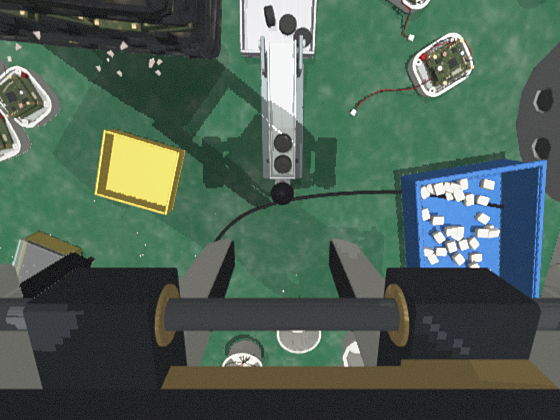

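View pics/scene3.png

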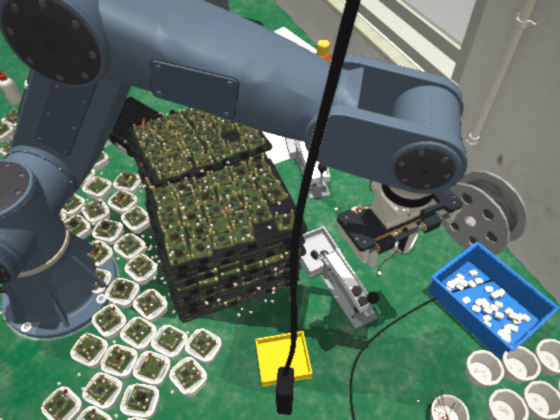

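Run:
```python
from h import *
w=load("pics/wrist3.npz");s=load("pics/scene3.npz");s0=load("pics/scene0.npz")
print("knob px: before",proj(s0,np.array([.5845,-.3735,.1135])))
a=cv2.resize(w["color"][0:210,225:345],None,fx=2.8,fy=2.8,interpolation=2)
b=cv2.resize(s["color"][215:335,290:400],None,fx=4,fy=4,interpolation=2);b=cv2.copyMakeBorder(b,0,a.shape[0]-b.shape[0],0,0,0)
cv2.imwrite("pics/fin.png",np.hstack([a,b]))
from station import manip; print(manip.observe()["contact_force"])
for u,v in [(269,15),(288,24),(303,36),(283,142),(283,163),(283,192)]: print(pt(w,u,v).round(3))
```

```text
knob px: before (np.float64(374.5233762399319), np.float64(297.1662542187946))
[-0.02335388  0.67194181  0.67231127]
[ 0.563 -0.179  0.025]
[ 0.586 -0.184  0.012]
[ 0.605 -0.197  0.013]
[ 0.584 -0.323  0.065]
[ 0.585 -0.348  0.06 ]
[ 0.585 -0.369  0.125]
```

View pics/fin.png

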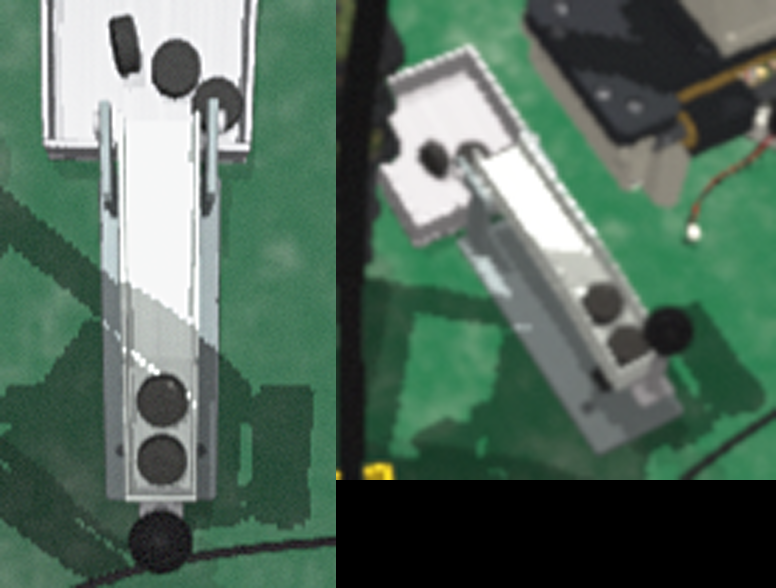

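The final crops show three caps in the steel dish, one of them standing on its edge but still. Caps 4 and 5 are in the level tray at (162,400) and (162,460), and the knob is back at its starting place. The robot is clear, with about 0 N at the wrist.

```bash
python3 -c "
from station import manip; print(manip.sign_off(), manip.observe()['time_s'])"
```

```text
the job is handed in; nothing more can be done
the job is handed in; nothing more can be done
```

The job is done and handed in about 12 s into the 48 s allowed; no verdict was reported.

I pinched the cap tray's ball knob and raised it in roughly 1° steps. The front caps began to slide at about 27.0°, and I held it there while caps 1, 2 and 3 ran into the steel dish. I then lowered the tray to its rest, let go and backed off 17 cm.

- **Tray level:** at the rest the hand pose read 0.2–0.3° of tilt, within measuring error. After release the knob was back at its starting height, 0.125 m at its top.
- **Caps:** three are in the steel dish, one of them standing on edge but still. Caps 4 and 5 are in place in the tray.
- **Other things:** I never went near the plate tray or the yellow dish. The plate tray shows only partly, behind the cable, in the last scene picture, and I did not measure it separately.
- **Forces:** the highest wrist reading was about 13 N, and it was near zero after I let go.
- **Disagreement:** two of the camera pairings put the knob about 18 mm too low. I used the fit over all the views, which agreed with the depth reading and the stated height.

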